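# Mount a glass sample on the strain viewer

## Robot

A 7-joint arm with a two-finger parallel gripper is mounted at the origin on the work surface. World frame = base frame: x ahead of the robot, y to its left, z up, the work surface at z = 0. Lengths are in m, angles in rad, forces in N, time in s.
With the tool pointing down it reaches from about 0.4 to 0.85 m from the base axis. Payload 10.4 kg.
Tool frame: the origin (TCP) lies at the very end of the fingers, on their centre line; the grasp point (between the pads) lies 19 mm behind it (manip.pinch_z is the distance from the TCP to the grasp point, in m); z points along the fingers, y is the line along which they close (so a half turn about z gives the same grasp; the last joint's range is limited). The gripper opens to 85 mm and grips with 20 to 120 N. Pads are 22 mm wide; open, the fingers measure 114 mm over their backs; the gripper's body (76 mm by 85 mm) begins 54 mm behind the grasp point. The pads swing forward as they close: fully open they stand 13 mm farther back than shut.
Start: joints at [1.183, 0.332, -0.065, 1.46, 0.022, 1.35, -0.088], TCP at [0.223, -0.584, 0.191] pointing down, gripper open.
Joint ranges: [-2.6, 2.6], [-0.5, 2.12], [-1.47, 1.34], [0.16, 2.42], [-1.27, 4.41], [0.06, 2.06], [-2.6, 2.6]. Speed limits (rad/s): [2.22, 2.22, 2.79, 2.79, 3.14, 3.14, 3.14].

## Interface

Orientations are given as a unit quaternion [x, y, z, w].
In Python, from workcell import manip gives the robot as it stands. The module is installed in compiled form; this text tells all that it offers.
- The arm moves only by the shell command python3 -m creep 'ROWS' [OPENING] [FORCE]. ROWS is a JSON object of lists of equal length, an entry for each row: "slide": the shift along the tool's x, y, z in m, a list of three; "twist": the turn about the tool's z in degrees. A call has 1 to 8 rows; each row shifts and turns the commanded pose from where the row before left it, along the tool's axes as they then stand; what a row does not reach is not made up. A row lasts 1/8 s, in which the tool goes at most 62.5 mm and 10.7 degrees, less where a joint would pass 70% of its speed; a pose out of reach is approached as far as the arm can. A call with a gripper value outside its range is refused whole. OPENING is the opening in per cent of the stroke, from 0 (shut) to 100 (fully open), set as the call begins (- or left out, the last holds). The fingers move at their own pace and stop on an object; FORCE is the grip in N (left out, the last holds). Time passes only in rows, so rows that do not move let the fingers close. It gives the time, the measured TCP pose, the force, the opening and the grip force at its end, in the units of the state.
- manip.get_obs(): the state, without advancing time (a new reading comes with each control period).
- manip.camera(name): name is "scene" or "side" or "wrist"; returns (picture, depth): 480x640x3 uint8, blue, green, red; 480x640 float32, m along the optical axis (not along the pixel's ray), 0 where there is no reading.
- manip.camera_params(name): a dict with "intrinsics" (3x3 intrinsics, pixels), "dist_coeffs" ([k1, k2, p1, p2, k3] as OpenCV has them; the pictures are not rectified), "R" (3x3) and "t" (3): a world point X has camera coordinates R X + t. Camera axes: x right, y down, z forward; pixel columns grow to the right and rows downward; lengths in m; the calibration is good to about 2 mm. A picture is of the moment at which its call begins: read the wrist's pose just before it. camera_params takes no time and is no camera call; for the wrist camera it gives the pose at the moment of the call.
- manip.hand_in(): hands the job in; it is judged then, once.
The state is a dict: "clock": time; "joint_pos": joint angles; "joint_velocities": joint speeds; "tau": joint torques, N m; "position": TCP position; "ee_rot": TCP orientation; "ft_force": force on the tool from outside, world axes, zero at the start; "torque": the same for the moment, N m; "grip_width": opening from 0.0 (shut) to 1.0 (fully open); "grasp_force": force on a finger pad.
Only numpy, scipy, OpenCV 4.12 (cv2) and the standard library are available. Lean on these libraries where they do the work, as an engineer would, in place of code of your own. Each camera call takes 0.05 s, during which the arm holds its last target. There are 200 camera calls.

## Task

Get the glass sample ready for inspection in the strain viewer: thread the tall plain collar down the viewer's post until it sits flat on the base, then thread the glass holder down the same post on top of it, fully home, with the glass turned so that its clear faces look squarely along the light path between the lamp and the eyepiece. Lower the glass holder onto its seat in the gripper rather than dropping it, let go, and leave the short collar and everything else on the bench where they are.

Things in the scene. Friction and masses are not known exactly. Their poses are not given: they have to be found in the camera images.
- viewer_seat (a point): Point on the axis of the strain viewer's upright post, at the top face of its base plate (10 mm above the bench). z is up along the post; x is the light path, level. The steel post is 16 mm in diameter and stands 50 mm above this point; its last 6 mm taper to 9 mm diameter.
- viewer: Strain viewer, fixed: grey base plate 290 mm (along x, the light path) x 110 x 10 mm, post in the middle, a white lamp housing at +x and eyepiece housing at -x: 80 mm wide, tops 115 mm above the bench, window rims 86 mm from the post's axis. Free room beside the post across the path (y). Origin: bench level, under the post.
- spacer_center (a point): Tall plain collar: loose aluminium ring standing on end, 44 mm outside diameter, bore 19 mm diameter, 30 mm tall, 0.1 kg. This point is its centre, half-way up its axis (15 mm above its underside); z is up its axis. Home on the post, this point lies 15 mm above viewer_seat.
- holder_glass (a point): Centre of the glass in the loose glass holder: on the holder's axis, 46 mm above its underside; a good height to grip. x is normal to the two clear faces (16 mm apart), y runs across the metal cheeks (38 mm over them), z is up. Either clear face may look at the lamp. Home on top of the tall collar, this point lies 76 mm above viewer_seat.
- holder: The glass holder, 0.12 kg, 64 mm tall: a round aluminium collar, 40 mm outside diameter, 24 mm tall, with a 19 mm bore 24 mm deep open below; on it a 4 mm plate; on that, upright, a clear glass block 30 wide x 16 thick x 36 mm high with a 4 mm aluminium cheek on each narrow side. Origin at the centre of its underside, axes as for holder_glass.
- spacer: The same tall collar, as a solid; origin at the centre of its underside.
- short_collar_center (a point): Short plain collar, not needed: same 44 mm outside diameter and bore as the tall one but only 12 mm tall. Point at its centre, 6 mm above its underside.
- bead_jar_center (a point): Bystander: clear jar of beads with a metal lid, 88 mm diameter, 94 mm tall; point at its centre.
- glue_bottle_center (a point): Bystander: white bottle, 38 mm diameter, 95 mm tall; point at its centre.
- ramekin_center (a point): Bystander: white ramekin with beads, 72 mm diameter, 38 mm tall; point at its centre.
- nippers_center (a point): Bystander: glass nippers lying flat, about 165 x 70 mm, 14 mm thick; point near the pivot, x along them towards the jaws.
- offcut_a_center (a point): Bystander: flat glass offcut 28 x 22 x 6 mm lying among the parts; point at its centre.
- offcut_b_center (a point): Bystander: a second such offcut; point at its centre.
Mind the look-alikes: they are no part of the job. What is shaped like the spacer but green or turquoise is not meant.

How it is judged:
By the outcome, as a careful person would: the job done as asked, in the order asked, and still so for the second after the job is handed in, with the robot touching nothing.
It also fails if it takes over 64 s, if anything falls off the work surface, if the arm or the gripper's body presses on something with over 40 N, if the wrist force passes 120 N, or if a joint passes its speed limit or range.

## Working session

There is one attempt and no reset: what is moved stays moved. The work goes in short steps, Python scripts to look and compute and a shell command to move; the robot and the scene stay as the last step left them, time stands still between calls to the robot, and variables do not carry over. Pictures are saved under pics/ and viewed, at most 10 in all, crops included, and the job is handed in when it is done.

```bash
mkdir -p pics; cat > h.py <<'E'
import numpy as np, cv2, json
from workcell import manip
def grab(name, fn=None):
    p=manip.camera_params(name); im,d=manip.camera(name)
    im=np.array(im); d=np.array(d)
    if fn: cv2.imwrite('pics/'+fn,im)
    return im,d,p
def rays(p,px):
    px=np.array(px,float).reshape(-1,1,2)
    u=cv2.undistortPoints(px,np.array(p['intrinsics'],float),np.array(p['dist_coeffs'],float)).reshape(-1,2)
    R=np.array(p['R']);t=np.array(p['t'])
    return -R.T@t, np.c_[u,np.ones(len(u))]@R
def onplane(p,px,z):
    c,r=rays(p,px); return c+r*((z-c[2])/r[:,2])[:,None]
def cloud(p,d):
    h,w=d.shape; g=np.stack(np.meshgrid(np.arange(w),np.arange(h)),-1).reshape(-1,2)
    c,r=rays(p,g); return (c+r*d.reshape(-1,1)).reshape(h,w,3)
E
python3 - <<'E'
from h import *
o=manip.get_obs(); print({k:np.round(v,3).tolist() for k,v in o.items()}, manip.pinch_z)
for n in('scene','side'):
    im,d,p=grab(n,n+'0.png'); np.savez(n+'0.npz',im=im,d=d,**{k:np.array(v) for k,v in p.items()})
    print(n,-np.array(p['R']).T@p['t'],p['R'][2])
E
```

```text
{'clock': 0.0, 'joint_pos': [1.183, 0.333, -0.065, 1.461, 0.022, 1.35, -0.088], 'joint_velocities': [-0.001, 0.0, 0.001, 0.0, 0.001, 0.001, 0.001], 'tau': [-0.001, -62.545, 0.048, -39.161, 0.016, 0.01, -0.0], 'position': [0.223, -0.583, 0.191], 'ee_rot': [0.983, 0.181, -0.0, -0.001], 'ft_force': [-0.653, -0.459, 0.254], 'torque': [0.007, -0.036, 0.008], 'grasp_force': 0.0, 'grip_width': 1.001} 0.0187
scene [ 0.99189955 -0.84431238  0.97686889] [-0.34449645  0.62726547 -0.69846992]
side [0.3033931  0.91938358 0.81808113] [ 0.17920969 -0.75111975 -0.63537627]
```

View pics/scene0.png

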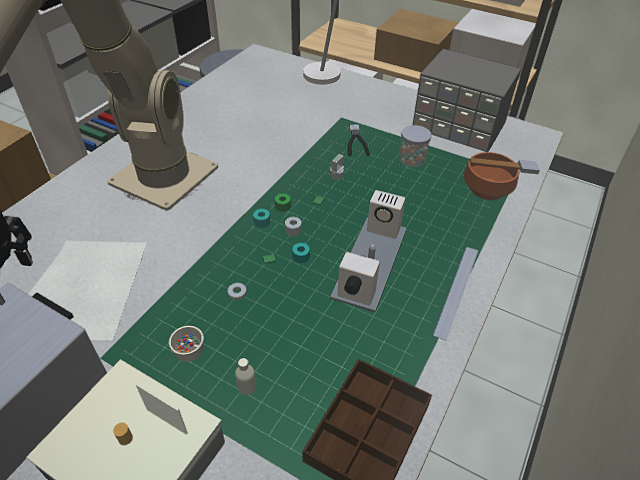

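View pics/side0.png

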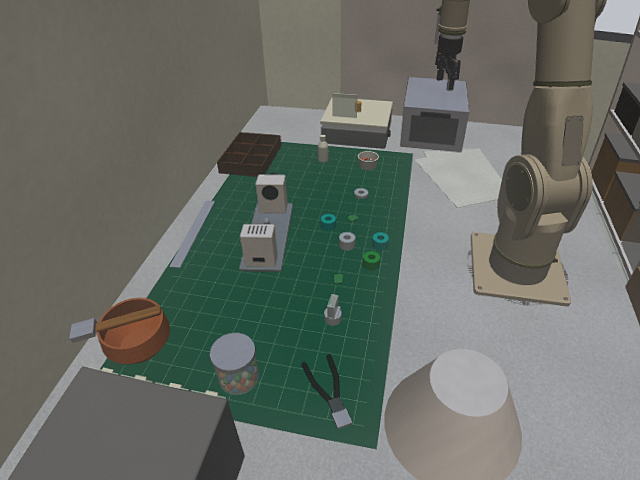

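The scene view shows the tall grey collar at (293,225), the short one at (236,290), the holder at (338,168) and the post at (372,250). In the side view the collar is at (347,240), the holder at (333,310) and the post at (267,222).

```bash
python3 - <<'E'
from h import *
def L(n): f=np.load(n+'0.npz'); return f['im'],f['d'],f
for n,q in (('scene',{'col':(293,222,.03),'short':(236,290,.012),'holdertop':(339,157,.064),'holderbase':(338,174,.012),'post':(372,246,.06),'lamp':(388,195,.115),'eye':(360,262,.115)}),
            ('side',{'col':(347,237,.03),'short':(361,192,.012),'holdertop':(335,296,.064),'holderbase':(333,317,.012),'post':(267,219,.06),'lampA':(271,178,.115),'lampB':(258,230,.115)})):
    im,d,p=L(n)
    for k,(u,v,z) in q.items(): print(n,k,onplane(p,[(u,v)],z)[0].round(3))
# base-plate/housing tops from depth
for n in('scene','side'):
    im,d,p=L(n); X=cloud(p,d)
    m=(abs(X[...,2]-.115)<.006)&(X[...,0]>.4)&(X[...,0]<.9)&(abs(X[...,1])<.4)&(d>0)
    k,l,s,c=cv2.connectedComponentsWithStats(m.astype(np.uint8))
    for i in range(1,k):
        if s[i,4]>60:
            P=X[l==i]; r=cv2.minAreaRect(P[:,:2].astype(np.float32)*1000); print(n,s[i],P.mean(0).round(3),r)
    for nm,zr in(('coll',(.02,.036)),('hold',(.045,.07)),('base',(.007,.013))):
        m=(X[...,2]>zr[0])&(X[...,2]<zr[1])&(X[...,0]>.3)&(X[...,0]<.9)&(abs(X[...,1])<.4)&(d>0)
        k,l,s,c=cv2.connectedComponentsWithStats(m.astype(np.uint8))
        for i in range(1,k):
            if s[i,4]>40: print(n,nm,s[i],np.median(X[l==i],0).round(3),X[l==i].min(0).round(3),X[l==i].max(0).round(3))
E
```

```text
scene col [ 0.451 -0.008  0.03 ]
scene short [ 0.447 -0.254  0.012]
scene holdertop [0.441 0.258 0.064]
scene holderbase [0.446 0.247 0.012]
scene post [ 0.675 -0.009  0.06 ]
scene lamp [0.651 0.12  0.115]
scene eye [ 0.692 -0.116  0.115]
side col [ 0.447 -0.006  0.03 ]
side short [ 0.444 -0.25   0.012]
side holdertop [0.432 0.24  0.064]
side holderbase [0.434 0.258 0.012]
side post [ 0.668 -0.005  0.06 ]
side lampA [ 0.688 -0.123  0.115]
side lampB [0.65  0.109 0.115]
scene [370 191  35  19 418] [0.657 0.105 0.113] ((655.8642578125, 105.24081420898438), (80.96329498291016, 55.10762405395508), 9.891661643981934)
scene [339 252  41  26 647] [ 0.693 -0.121  0.114] ((690.9463500976562, -117.43986511230469), (80.39701843261719, 56.106929779052734), 9.27269172668457)
scene coll [330 165  14  10  69] [0.445 0.244 0.026] [0.42  0.232 0.02 ] [0.459 0.27  0.036]
scene coll [469 187  33  12  59] [0.845 0.354 0.03 ] [0.8   0.345 0.02 ] [0.889 0.378 0.036]
scene coll [274 193  17  14 156] [0.375 0.057 0.027] [0.354 0.035 0.02 ] [0.398 0.082 0.035]
scene coll [253 208  17  15 178] [ 0.362 -0.025 
[... 3147 characters left out ...]
] [0.427 0.235 0.045] [0.445 0.276 0.068]
side hold [114 303  39  14 228] [0.875 0.362 0.06 ] [0.825 0.349 0.045] [0.9   0.394 0.07 ]
side hold [165 317   5  15  48] [0.772 0.389 0.058] [0.768 0.363 0.045] [0.788 0.4   0.07 ]
side base [354 189  14   9  71] [ 0.444 -0.241  0.011] [ 0.424 -0.269  0.007] [ 0.466 -0.225  0.013]
side base [239 203  54  69 963] [ 0.648 -0.038  0.01 ] [ 0.596 -0.152  0.007] [0.747 0.147 0.013]
side base [334 274   9   9  48] [0.446 0.127 0.008] [0.436 0.113 0.007] [0.458 0.144 0.011]
side base [125 326  30  12 193] [0.85  0.387 0.009] [0.824 0.369 0.007] [0.887 0.4   0.013]
side base [326 354  12  20  91] [0.414 0.38  0.011] [0.398 0.356 0.007] [0.428 0.4   0.013]
```

```bash
python3 -m creep '{"slide":[[0.035,-0.038,-0.005],[0.035,-0.038,-0.005],[0.035,-0.038,-0.005],[0.035,-0.038,-0.005],[0.035,-0.038,-0.005],[0.035,-0.038,-0.005],[0.035,-0.038,-0.005],[0.035,-0.038,-0.005]],"twist":[0,0,0,0,0,0,0,0]}'
python3 -m creep '{"slide":[[0.035,-0.038,0],[0.035,-0.038,0],[0.035,-0.038,0],[0.03,-0.03,0],[0,0,0],[0,0,0],[0,0,0],[0,0,0]],"twist":[0,0,0,0,10,10,10,9]}'
python3 - <<'E'
from h import *
im,d,p=grab('wrist','w1.png'); np.savez('w1.npz',im=im,d=d,**{k:np.array(v) for k,v in p.items()})
o=manip.get_obs(); print(o['position'],o['ee_rot'],o['joint_pos'],-np.array(p['R']).T@p['t'],p['R'][2])
E
```

```text
clock: 1.1
position: [0.3763, -0.1983, 0.2313]
ee_rot: [0.983, 0.181, -0.0, 0.0]
ft_force: [1.3, -0.1, -0.3]
grip_width: 0.997
grasp_force: 0.0
clock: 2.1
position: [0.4506, -0.0173, 0.231]
ee_rot: [0.987, -0.16, -0.0, 0.0]
ft_force: [-0.0, -0.3, 0.5]
grip_width: 1.0
grasp_force: 0.0
[ 0.45058958 -0.01728527  0.23100968] [ 9.86520531e-01 -1.63637255e-01 -2.95469176e-04  5.40552939e-05] [ 0.66309621 -0.04934389 -0.69077545  1.79960002 -0.03201414  1.38073319
 -1.92056152] [ 0.52410811 -0.04156352  0.41258489] [-0.28893534  0.0970268  -0.95241911]
```

View pics/w1.png

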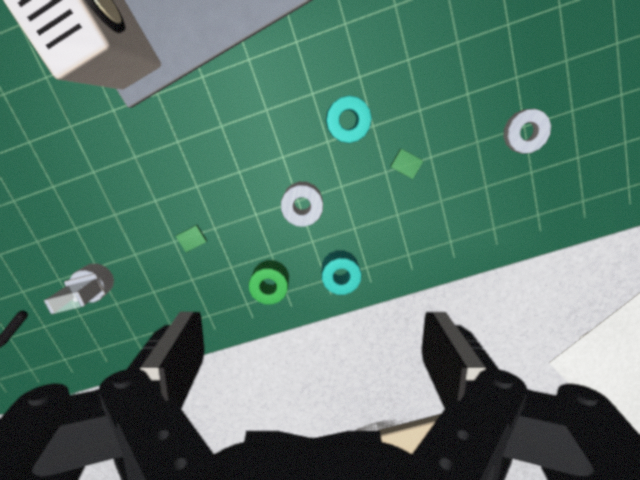

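The wrist view shows the tall collar at (302,205), the short one at (528,130), the holder at (85,290) and the teal and green decoys around it. Now I'll fit the collar's top rim.

```bash
cat >> h.py <<'E'
def ringtop(im,p,px,z,win=40):
    """centre of grey ring top: fit circle to world-projected bore edge and outer rim"""
    x,y=px; x0,y0=max(x-win,0),max(y-win,0); s=im[y0:y+win,x0:x+win]
    hsv=cv2.cvtColor(s,cv2.COLOR_BGR2HSV); m=((hsv[...,1]<50)&(hsv[...,2]>150)).astype(np.uint8)
    cs,h=cv2.findContours(m,cv2.RETR_CCOMP,cv2.CHAIN_APPROX_NONE)
    for c in cs:
        if cv2.contourArea(c)<60: continue
        P=onplane(p,c[:,0]+[x0,y0],z)[:,:2]
        (cx,cy),r=cv2.minEnclosingCircle((P*1000).astype(np.float32))
        A=np.c_[2*P,np.ones(len(P))]; q=np.linalg.lstsq(A,(P**2).sum(1),rcond=None)[0]
        print('ring fit',q[:2].round(4),'r',np.sqrt(q[2]+q[0]**2+q[1]**2).round(4),'enc',round(cx,1),round(cy,1),round(r,1))
def toolmove(target,yawdeg=None):
    """world xy(z) displacement -> tool slide"""
    from scipy.spatial.transform import Rotation as Ro
    o=manip.get_obs(); R=Ro.from_quat(o['ee_rot']).as_matrix()
    print('slide',(R.T@(np.array(target)-o['position'])).round(4),'tool x yaw',np.degrees(np.arctan2(R[1,0],R[0,0])).round(2),'y yaw',np.degrees(np.arctan2(R[1,1],R[0,1])).round(2))
E
python3 - <<'E'
from h import *
f=np.load('w1.npz'); ringtop(f['im'],f,(302,205),.03); ringtop(f['im'],f,(528,130),.012)
toolmove([.449,-.006,.02])
E
```

```text
ring fit [ 0.4486 -0.004 ] r 0.0212 enc 448.7 -4.0 21.7
ring fit [ 0.4485 -0.004 ] r 0.0096 enc 448.4 -3.9 10.1
ring fit [ 0.4456 -0.2474] r 0.0211 enc 445.7 -247.4 21.7
ring fit [ 0.4457 -0.2474] r 0.0098 enc 445.8 -247.4 10.3
slide [-0.005  -0.0102  0.211 ] tool x yaw -18.84 y yaw -108.84
```

```bash
python3 -m creep '{"slide":[[-0.006,-0.012,0.046],[0,0,0.05],[0,0,0.05],[0,0,0.04],[0,0,0.025],[0,0,0.015],[0,0,0]],"twist":[0,0,0,0,0,0,0]}'
python3 -m creep '{"slide":[[0,0,0],[0,0,0],[0,0,0],[0,0,0],[0,0,0],[0,0,0]],"twist":[0,0,0,0,0,0]}' 0 40
```

```text
clock: 3.02
position: [0.4484, -0.0039, 0.0048]
ee_rot: [0.988, -0.157, -0.001, -0.0]
ft_force: [0.4, -0.2, 0.2]
grip_width: 0.996
grasp_force: 0.0
clock: 3.78
position: [0.4489, -0.004, 0.0053]
ee_rot: [0.988, -0.157, 0.0, 0.0]
ft_force: [0.8, -0.2, -0.2]
grip_width: -0.0
grasp_force: 0.0
```

```bash
python3 - <<'E'
from h import *
a,_,_=grab('wrist'); b,_,_=grab('side'); c,_,_=grab('scene')
b=cv2.resize(b[180:300,280:440],None,fx=2.5,fy=2.5); c=cv2.resize(c[160:280,220:380],None,fx=2.5,fy=2.5)
a=cv2.resize(a,(400,300)); cv2.imwrite('pics/c1.png',np.vstack([np.hstack([b,c]),np.hstack([a,a*0])]))
E
```

```text
(no output)
```

View pics/c1.png

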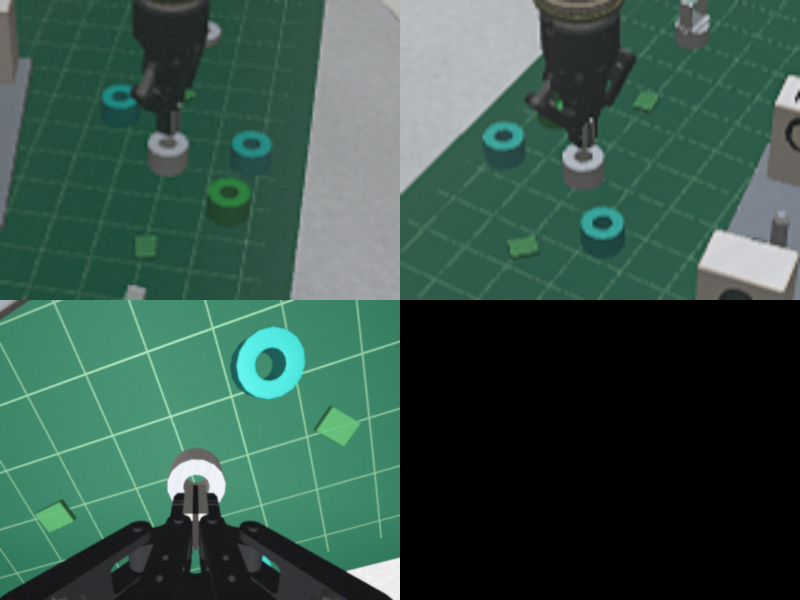

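The collar shows at (168,145) and (583,160) in the crops and (195,483) in the wrist crop, just in front of the closed fingers. It slipped forward out of the grip, so I'll measure it again.

```bash
python3 - <<'E'
from h import *
for n in('scene','side'):
    im,d,p=grab(n); X=cloud(p,d)
    hsv=cv2.cvtColor(im,cv2.COLOR_BGR2HSV)
    m=(X[...,2]>.022)&(X[...,2]<.038)&(hsv[...,1]<60)&(hsv[...,2]>130)&(abs(X[...,0]-.46)<.07)&(abs(X[...,1]+.01)<.06)
    P=X[m]; print(n,m.sum(),P.mean(0),P.min(0),P.max(0))
im,d,p=grab('wrist'); X=cloud(p,d)
cs=[]
hsv=cv2.cvtColor(im,cv2.COLOR_BGR2HSV)
m=((hsv[...,1]<50)&(hsv[...,2]>170)); m[:200]=0; m[330:]=0
v,u=np.nonzero(m&(abs(np.arange(640)-315)<60)[None]); P=onplane(p,np.c_[u,v],.03); print(len(P),P.min(0),P.max(0),P.mean(0)); 
np.set_printoptions(suppress=True); hull=cv2.convexHull(np.c_[u,v].astype(np.int32))[:,0]; W=onplane(p,hull,.03); print(W[:,:2].round(4).tolist())
print(manip.get_obs()['position'])
E
```

```text
scene 105 [ 0.45120177 -0.01059911  0.02877522] [ 0.42946589 -0.02846694  0.02408806] [0.46960989 0.01500713 0.03232767]
side 75 [ 0.44767762 -0.00341723  0.02984893] [ 0.4279351  -0.0231473   0.02585632] [0.46926649 0.01091711 0.03288572]
3352 [ 0.43164661 -0.02559672  0.03      ] [0.47012242 0.01682275 0.03      ] [ 0.45580877 -0.00681883  0.03      ]
[[0.4397, -0.0237], [0.4378, -0.0227], [0.4344, -0.0198], [0.4324, -0.0177], [0.4316, -0.0165], [0.444, 0.0162], [0.4446, 0.0165], [0.448, 0.0167], [0.4518, 0.0168], [0.4612, 0.0134], [0.4662, 0.0082], [0.4677, 0.0053], [0.4692, 0.002], [0.4696, 0.0004], [0.4698, -0.0006], [0.4701, -0.0044], [0.4701, -0.0072], [0.4685, -0.0122], [0.4667, -0.0163], [0.4629, -0.0202], [0.4615, -0.0216], [0.4543, -0.0251], [0.4522, -0.0254], [0.4464, -0.0256]]
[ 0.44889035 -0.00404859  0.00529317]
```

```bash
python3 - <<'E'
from h import *
np.set_printoptions(suppress=True,linewidth=200)
im,d,p=grab('scene'); X=cloud(p,d)
for v in range(196,234,2): print(v,[(tuple(int(q*1000) for q in X[v,u])) for u in range(285,303,3)])
c=cv2.resize(im[180:250,260:330],(560,560),interpolation=cv2.INTER_CUBIC); cv2.imwrite('pics/c2.png',c)
E
```

```text
196 [(449, -38, 140), (449, -24, 130), (459, -27, 136), (461, -16, 129), (461, -2, 119), (468, 0, 120)]
198 [(445, -32, 128), (453, -31, 130), (459, -27, 130), (462, -17, 124), (462, -4, 114), (469, -1, 114)]
200 [(436, -19, 107), (445, -18, 110), (457, -23, 119), (461, -17, 117), (461, -2, 105), (464, 5, 101)]
202 [(434, -15, 97), (440, -11, 96), (458, -25, 115), (460, -16, 109), (461, -2, 99), (460, 12, 87)]
204 [(442, -28, 104), (441, -14, 92), (456, -23, 106), (457, -11, 97), (460, -2, 92), (411, 90, 0)]
206 [(991, -844, 976), (449, -26, 99), (456, -23, 99), (457, -11, 91), (461, -3, 86), (416, 82, 0)]
208 [(450, -41, 104), (451, -29, 95), (453, -19, 89), (459, -14, 87), (461, -3, 80), (417, 80, -5)]
210 [(450, -40, 97), (453, -32, 92), (452, -17, 80), (458, -12, 78), (460, -2, 71), (425, 68, 0)]
212 [(394, 41, 0), (440, -12, 63), (449, -13, 69), (456, -10, 69), (460, -2, 65), (430, 60, 1)]
214 [(396, 37, -3), (439, -12, 56), (453, -20, 69), (456, -10, 63), (460, -3, 59), (433, 55, 0)]
216 [(402, 29, -1), (442, -16, 54), (452, -18, 60), (458, -13, 59), (460, -2, 51), (437, 49, -1)]
218 [(404, 24, -4), (430, 0, 27), (452, -18, 53), (457, -13, 51), (450, 12, 28), (441, 42, 0)]
220 [(428, -10, 28), (435, -7, 28), (443, -5, 31), (444, 6, 22), (456, 3, 30), (461, 10, 27)]
222 [(431, -15, 26), (440, -14, 30), (440, -1, 20), (444, 6, 14), (459, -2, 29), (464, 4, 26)]
224 [(437, -24, 30), (442, -18, 27), (448, -13, 26), (456, -12, 29), (464, -9, 31), (470, -5, 30)]
226 [(437, -24, 22), (446, -25, 27), (452, -19, 26), (459, -17, 27), (466, -12, 27), (471, -6, 25)]
228 [(434, -21, 12), (447, -27, 22), (458, -29, 30), (463, -22, 26), (466, -13, 21), (470, -5, 16)]
230 [(434, -21, 4), (447, -27, 15), (455, -25, 18), (465, -25, 23), (468, -16, 16), (469, -3, 6)]
232 [(433, -20, -4), (447, -27, 9), (455, -25, 10), (463, -23, 12), (468, -16, 9), (470, -6, 2)]
```

View pics/c2.png

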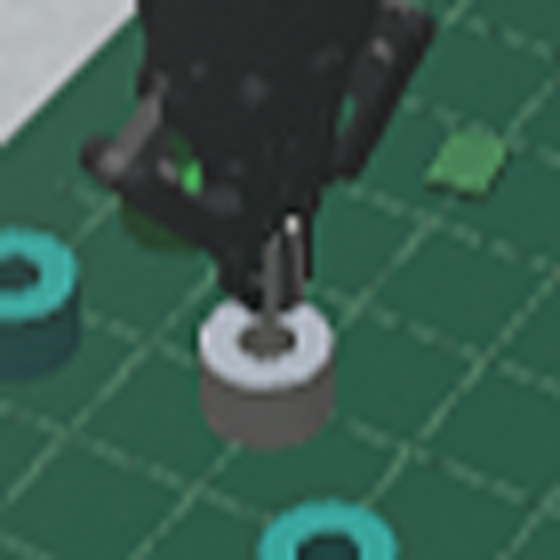

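The crop shows the closed fingertips ending at about (270,320), roughly z 0.045 by depth. That is above the collar, which hasn't moved. I'll check the reported height against the wrist depth.

```bash
python3 - <<'E'
from h import *
np.set_printoptions(suppress=True,linewidth=200)
f=np.load('w1.npz'); X=cloud(f,f['d']); print('w1 mat z',np.median(X[100:230,380:600,2]),'collar top',X[205,287],X[188,302])
im,d,p=grab('wrist'); X=cloud(p,d); o=manip.get_obs()
print('now mat',np.median(X[150:230,100:250,2]),'collar',X[385*4//5*2//2-0 if 0 else 310,280],o['position'],o['joint_pos'],-np.array(p['R']).T@p['t'])
for v in range(270,350,6): print(v,[tuple((X[v,u]*1000).astype(int)) for u in (290,300,306,312,318,330,340)])
for n in('scene','side'):
    im,d,p=grab(n); X=cloud(p,d)
    hsv=cv2.cvtColor(im,cv2.COLOR_BGR2HSV)
    m=(abs(X[...,0]-.449)<.02)&(abs(X[...,1]+.004)<.025)&(hsv[...,2]<110)&(hsv[...,1]<90)&(X[...,2]>.034)&(X[...,2]<.2)
    print(n,np.percentile(X[m][:,2],[0,2,5,10,50]),X[m][X[m][:,2]<.06].mean(0))
E
```

```text
w1 mat z -0.0004996775895488581 collar top [0.45403638 0.00978836 0.02926097] [ 0.46581837 -0.01056561  0.02926334]
now mat -0.0003062414954069781 collar [0.44734168 0.01268888 0.02832406] [ 0.44886771 -0.00405222  0.0052784 ] [ 0.57734245  0.22639354 -0.71545618  2.07530125  0.18870381  0.90289247 -2.12976173] [ 0.52241234 -0.02792264  0.18689513]
270 [(np.int64(465), np.int64(1), np.int64(29)), (np.int64(463), np.int64(-2), np.int64(29)), (np.int64(462), np.int64(-5), np.int64(28)), (np.int64(462), np.int64(-7), np.int64(29)), (np.int64(461), np.int64(-10), np.int64(28)), (np.int64(459), np.int64(-15), np.int64(28)), (np.int64(458), np.int64(-19), np.int64(29))]
276 [(np.int64(462), np.int64(2), np.int64(29)), (np.int64(461), np.int64(-1), np.int64(29)), (np.int64(460), np.int64(-4), np.int64(29)), (np.int64(459), np.int64(-6), np.int64(28)), (np.int64(458), np.int64(-9), np.int64(29)), (np.int64(456), np.int64(-14), np.int64(28)), (np.int64(455), np.int64(-18), np.int64(29))]
282 [(np.int64(459), np.int64(3), np.int64(29)), (np.int64(457), np.int64(0), np.int64(28)), (np.int64(444
[... 3226 characters left out ...]
np.int64(458), np.int64(-6), np.int64(81)), (np.int64(458), np.int64(-8), np.int64(82)), (np.int64(456), np.int64(-12), np.int64(81)), (np.int64(457), np.int64(-15), np.int64(84))]
348 [(np.int64(463), np.int64(-1), np.int64(89)), (np.int64(460), np.int64(-3), np.int64(86)), (np.int64(456), np.int64(-4), np.int64(81)), (np.int64(456), np.int64(-6), np.int64(81)), (np.int64(456), np.int64(-8), np.int64(81)), (np.int64(457), np.int64(-12), np.int64(85)), (np.int64(458), np.int64(-15), np.int64(88))]
scene [0.04409669 0.05131785 0.05560671 0.06120531 0.1048244 ] [ 0.45372215 -0.01059042  0.0540311 ]
side [0.04844292 0.05441614 0.05610612 0.06161197 0.11108564] [0.44569773 0.00389764 0.05541207]
```

All three cameras put the closed fingertips at z≈0.049 while the reported TCP reads 0.005. The true tips are therefore about 44 mm higher than reported, with xy agreeing. I'll open, go 46 mm lower while watching the force, and grip.

```bash
python3 -m creep '{"slide":[[0,0,0],[0,0,0],[0,0,0],[0,0,0],[0,0,0.015],[0,0,0.015],[0,0,0.01],[0,0,0.004]],"twist":[0,0,0,0,0,0,0,0]}' 100
python3 -m creep '{"slide":[[0,0,0.002],[0,0,0],[0,0,0],[0,0,0],[0,0,0],[0,0,0]],"twist":[0,0,0,0,0,0]}' 0 40
```

```text
clock: 5.28
position: [0.4483, -0.0038, -0.0397]
ee_rot: [0.988, -0.157, -0.001, -0.0]
ft_force: [-0.0, -0.2, 1.1]
grip_width: 0.999
grasp_force: 0.0
clock: 6.02
position: [0.4492, -0.0041, -0.0402]
ee_rot: [0.988, -0.157, 0.0, 0.0]
ft_force: [-2.8, 0.5, 5.9]
grip_width: 0.505
grasp_force: 40.4
```

Gripped at 43 mm. I'll lift and look at the post.

```bash
python3 -m creep '{"slide":[[0,0,-0.02],[0,0,-0.04],[0,0,-0.04],[0.03,0.01,-0.02],[0.04,0.015,0],[0.03,0.01,0],[0,0,0],[0,0,0]],"twist":[0,0,0,0,0,0,0,0]}'
python3 - <<'E'
from h import *
im,d,p=grab('wrist','w2.png'); np.savez('w2.npz',im=im,d=d,**{k:np.array(v) for k,v in p.items()})
toolmove([.672,-.005,.08])
E
```

```text
clock: 7.02
position: [0.5325, -0.0677, 0.0791]
ee_rot: [0.988, -0.157, -0.0, -0.0]
ft_force: [-0.8, 0.6, -1.2]
grip_width: 0.507
grasp_force: 41.0
slide [ 0.1133 -0.1028 -0.0008] tool x yaw -18.05 y yaw -108.05
```

View pics/w2.png

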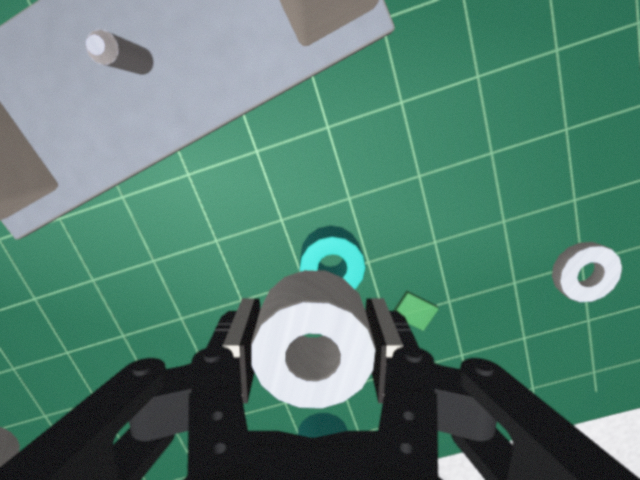

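The wrist view shows the collar in the grip at (313,355), the post top at (100,45) and the base's edge from (15,238) to (392,28). I'll locate the post, the collar's bore and the light-path direction.

```bash
python3 - <<'E'
from h import *
f=np.load('w2.npz'); im=f['im']; d=f['d']; X=cloud(f,d)
o=manip.get_obs(); print(o['position'])
ringtop(im,f,(313,355),o['position'][2]+.0402+.030,80)
# post top disc
g=cv2.cvtColor(im,cv2.COLOR_BGR2GRAY); s=g[20:80,70:150]
for th in(185,200,215):
    k,l,st,c=cv2.connectedComponentsWithStats((s>th).astype(np.uint8))
    for i in range(1,k):
        if 60<st[i,4]<2000: print(th,st[i],c[i]+[70,20],onplane(f,[c[i]+[70,20]],.06))
m=(X[...,2]>.03)&(X[...,2]<.053)&(np.indices(d.shape)[1]<200)&(np.indices(d.shape)[0]<120)&(abs(X[...,0]-.672)<.03)&(abs(X[...,1])<.03)
P=X[m]; q=np.linalg.lstsq(np.c_[2*P[:,:2],np.ones(len(P))],(P[:,:2]**2).sum(1),rcond=None)[0]; print('post side fit',len(P),q[:2],np.sqrt(q[2]+q[0]**2+q[1]**2))
# base edge
hsv=cv2.cvtColor(im,cv2.COLOR_BGR2HSV)
m=((hsv[...,1]<60)).astype(np.uint8)
pts=[]
for u in range(70,290):
    v=np.nonzero(m[:235,u])[0]
    v=v[v<238-0.557*(u-15)+12]
    if len(v): pts.append((u,v.max()))
W=onplane(f,pts,.0)[:,:2]; vx,vy,x0,y0=cv2.fitLine(W.astype(np.float32),cv2.DIST_HUBER,0,.01,.01).ravel()
print('edge yaw',np.degrees(np.arctan2(vy,vx))%180,'dist from (.672,-.005)',abs((.672-x0)*vy-(-.005-y0)*vx))
# holder from w1: glass/cheek points
E
```

```text
[ 0.5324086  -0.06759886  0.07923568]
ring fit [ 0.5275 -0.0932] r 0.0018 enc 527.5 -93.2 2.3
ring fit [ 0.5435 -0.0436] r 0.0018 enc 543.6 -43.6 2.3
ring fit [ 0.533  -0.0676] r 0.021 enc 533.0 -67.6 21.4
ring fit [ 0.533  -0.0676] r 0.0095 enc 532.9 -67.7 9.8
185 [ 16  14  19  21 308] [94.63311688 44.54220779] [[ 0.67186933 -0.0029166   0.06      ]]
200 [ 16  15  18  20 267] [94.76029963 44.40449438] [[ 0.67190361 -0.00300291  0.06      ]]
215 [22 16 11 14 74] [98.02702703 42.44594595] [[ 0.67216979 -0.00489459  0.06      ]]
post side fit 688 [ 0.67206594 -0.00300164] 0.007798237312191313
edge yaw 99.00994 dist from (.672,-.005) 0.053889804
```

```bash
python3 -m creep '{"slide":[[0.02,-0.019,0],[0.025,-0.023,0],[0.025,-0.023,0],[0.022,-0.021,0],[0.0142,-0.0135,0],[0.006,-0.005,0.01],[0,0,0.02],[0,0,0.01]],"twist":[0,0,0,0,0,0,0,0]}'
python3 - <<'E'
from h import *
o=manip.get_obs(); print(o['position']); toolmove([.6715,-.003,.04])
for n,z in(('scene',.1),('side',.1)):
    im,d,p=grab(n); X=cloud(p,d); hsv=cv2.cvtColor(im,cv2.COLOR_BGR2HSV)
    m=(hsv[...,1]<60)&(hsv[...,2]>120)&(abs(X[...,0]-.672)<.03)&(abs(X[...,1])<.04)&(X[...,2]>.1)&(X[...,2]<.12); P=X[m]; print(n,len(P),P.mean(0),P.min(0),P.max(0))
E
```

```text
clock: 8.07
position: [0.6704, -0.0047, 0.037]
ee_rot: [0.988, -0.157, -0.001, 0.001]
ft_force: [-1.6, -1.5, -1.3]
grip_width: 0.508
grasp_force: 41.0
[ 0.67037335 -0.00473023  0.0369568 ]
slide [ 0.0005 -0.002  -0.003 ] tool x yaw -18.12 y yaw -108.11
scene 97 [ 0.67878323 -0.00574598  0.10643182] [ 0.64873949 -0.03178559  0.10018943] [0.69200401 0.02152665 0.11721864]
side 57 [ 0.6615162  -0.00829486  0.10593538] [ 0.64901017 -0.02707479  0.10343065] [0.67943366 0.0137015  0.10904563]
```

```bash
python3 -m creep '{"slide":[[0.0005,-0.002,0],[0,0,0],[0,0,0.01],[0,0,0.01],[0,0,0.006],[0,0,0.006],[0,0,0]],"twist":[0,0,0,0,0,0,0]}'
```

```text
clock: 9.05
position: [0.6729, -0.0022, 0.0067]
ee_rot: [0.988, -0.157, -0.0, 0.0]
ft_force: [1.2, 0.9, -1.0]
grip_width: 0.502
grasp_force: 41.0
```

```bash
python3 -m creep '{"slide":[[-0.001,0.001,0.006],[0,0,0.008],[0,0,0.008],[0,0,0.006],[0,0,0.004],[0,0,0]],"twist":[0,0,0,0,0,0]}'
python3 -m creep '{"slide":[[0,0,0.002],[0,0,0.002],[0,0,0]],"twist":[0,0,0]}'
```

```text
clock: 9.8
position: [0.6718, -0.0028, -0.025]
ee_rot: [0.988, -0.157, -0.0, 0.0]
ft_force: [-0.7, -0.2, -1.1]
grip_width: 0.507
grasp_force: 41.0
clock: 10.18
position: [0.6719, -0.0028, -0.0288]
ee_rot: [0.988, -0.157, -0.0, 0.0]
ft_force: [-0.3, 0.3, -0.8]
grip_width: 0.507
grasp_force: 41.0
```

```bash
python3 -m creep '{"slide":[[0,0,0.001],[0,0,0.001],[0,0,0]],"twist":[0,0,0]}'
python3 -m creep '{"slide":[[0,0,0],[0,0,0],[0,0,-0.01],[0,0,-0.03],[0,0,-0.04],[0,0,-0.05],[0,0,-0.04],[0,0,-0.02]],"twist":[0,0,0,0,0,0,0,0]}' 65
python3 - <<'E'
from h import *
toolmove([.44,.25,.16])
for n in('scene','side'):
    im,d,p=grab(n); X=cloud(p,d); hsv=cv2.cvtColor(im,cv2.COLOR_BGR2HSV)
    m=(hsv[...,1]<60)&(hsv[...,2]>120)&(abs(X[...,0]-.672)<.03)&(abs(X[...,1]+.003)<.03)&(X[...,2]>.025)&(X[...,2]<.055); P=X[m]; print(n,len(P),np.percentile(P,[5,50,95],axis=0).round(4))
E
```

```text
clock: 10.55
position: [0.6721, -0.0028, -0.03]
ee_rot: [0.988, -0.157, 0.0, 0.0]
ft_force: [-2.8, -0.6, 4.6]
grip_width: 0.51
grasp_force: 41.5
clock: 11.55
position: [0.6729, -0.0025, 0.1625]
ee_rot: [0.988, -0.157, 0.002, -0.0]
ft_force: [-0.1, -0.3, -0.1]
grip_width: 0.647
grasp_force: 0.0
slide [-0.2999 -0.1677  0.0016] tool x yaw -18.1 y yaw -108.1
scene 138 [[ 0.6546 -0.0221  0.0357]
 [ 0.6769 -0.008   0.0389]
 [ 0.6909  0.0112  0.0449]]
side 32 [[ 0.6529 -0.0213  0.0367]
 [ 0.6672 -0.01    0.0404]
 [ 0.6913  0.0025  0.0504]]
```

```bash
python3 -m creep '{"slide":[[-0.045,-0.021,-0.005],[-0.045,-0.021,-0.005],[-0.045,-0.021,-0.005],[-0.045,-0.021,-0.005],[-0.045,-0.021,-0.005],[-0.045,-0.021,-0.005],[-0.045,-0.021,-0.005],[-0.04,-0.021,0]],"twist":[0,0,0,0,0,0,0,0]}' 100
python3 -m creep '{"slide":[[0,0,0],[0,0,0]],"twist":[0,0]}'
python3 - <<'E'
from h import *
im,d,p=grab('wrist','w3.png'); np.savez('w3.npz',im=im,d=d,**{k:np.array(v) for k,v in p.items()})
print(manip.get_obs()['joint_pos'])
E
```

```text
clock: 12.65
position: [0.3851, 0.2675, 0.193]
ee_rot: [0.988, -0.158, -0.001, 0.001]
ft_force: [0.3, 1.2, -0.3]
grip_width: 0.998
grasp_force: 0.0
clock: 12.9
position: [0.3868, 0.2662, 0.1932]
ee_rot: [0.987, -0.158, -0.001, 0.001]
ft_force: [1.1, 0.6, -0.2]
grip_width: 0.999
grasp_force: 0.0
[ 0.15917912  0.040446   -0.8632053   1.81159763  0.03147162  1.30531824
 -2.60064611]
```

View pics/w3.png

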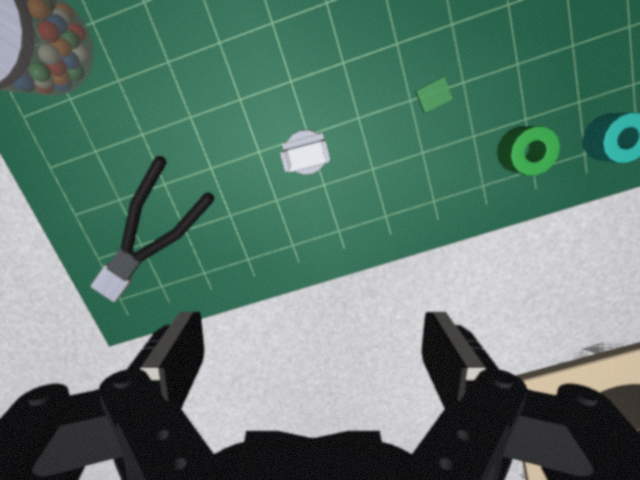

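The holder is at (305,152), its glass top running from about (284,158) to (328,147). The nippers and jar are clear of it. I'll get its pose from the top face.

```bash
python3 - <<'E'
from h import *
np.set_printoptions(suppress=True)
f=np.load('w3.npz'); im=f['im']; X=cloud(f,f['d'])
c=im[110:190,260:350]; cv2.imwrite('pics/c3.png',cv2.resize(c,None,fx=6,fy=6,interpolation=cv2.INTER_CUBIC))
z=X[...,2]
m=((abs(z-.064)<.004)&(X[...,0]>.35)&(abs(X[...,1]-.25)<.08))
k,l,s,cc=cv2.connectedComponentsWithStats(m.astype(np.uint8)); i=1+s[1:,4].argmax(); print(s[i],cc[i])
v,u=np.nonzero(l==i); W=onplane(f,np.c_[u,v],.064)[:,:2]
print('depth top rect',cv2.minAreaRect((W*1000).astype(np.float32)))
# collar (z<=.028, plate at 28, round 40mm)
m=(z>.005)&(z<.032)&(abs(X[...,0]-.44)<.05)&(abs(X[...,1]-.25)<.05); print('collar',m.sum(),X[m].min(0),X[m].max(0))
g=cv2.cvtColor(im,cv2.COLOR_BGR2GRAY)[110:190,260:350]
b=(g>205).astype(np.uint8); k,l,s,cc=cv2.connectedComponentsWithStats(b); i=1+s[1:,4].argmax(); v,u=np.nonzero(l==i); W=onplane(f,np.c_[u+260,v+110],.064)[:,:2]; print('bright',s[i],cv2.minAreaRect((W*1000).astype(np.float32)))
E
```

```text
[280 141  50  30 918] [305.10348584 155.96949891]
depth top rect ((436.45928955078125, 256.885498046875), (37.76118469238281, 15.985488891601562), 85.52967834472656)
collar 652 [0.4169249  0.23733402 0.0071529 ] [0.4559627  0.27610249 0.03159509]
bright [ 28  33  38  28 713] ((436.1370544433594, 255.85157775878906), (30.365692138671875, 16.159334182739258), 86.4382095336914)
```

View pics/c3.png

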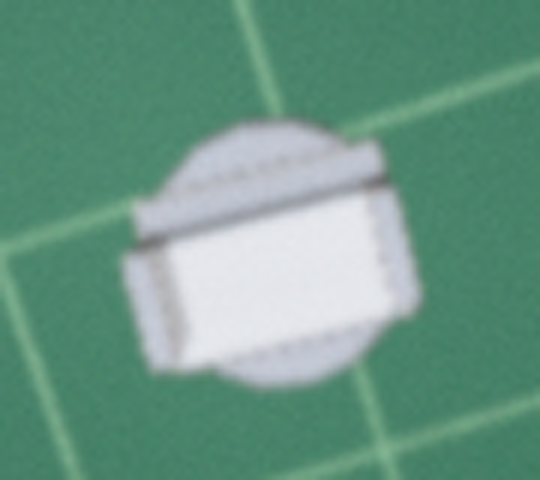

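The crop shows the glass top and cheeks sharply, the rectangle spanning about (130,250) to (420,300). It fits to 37.8×16 mm at (0.4365,0.2569) with the cheek axis at 86°. I'll turn and move over it.

```bash
python3 -m creep '{"slide":[[0,0,0],[0,0,0],[0.02,0.002,0.03],[0.02,0.002,0.03],[0.01,0.0015,0.04],[0,0,0],[0,0,0]],"twist":[-7,-7,0,0,0,0,0]}'
python3 - <<'E'
from h import *
toolmove([.4365,.2569,-.012])
E
```

```text
clock: 13.82
position: [0.4365, 0.2582, 0.0953]
ee_rot: [0.999, -0.036, 0.0, -0.0]
ft_force: [-0.5, -0.6, 0.5]
grip_width: 1.0
grasp_force: 0.0
slide [1.000e-04 1.400e-03 1.073e-01] tool x yaw -4.14 y yaw -94.14
```

```bash
python3 -m creep '{"slide":[[0,0.001,0.03],[0,0,0.035],[0,0,0.025],[0,0,0.012],[0,0,0.005],[0,0,0]],"twist":[0,0,0,0,0,0]}'
python3 -m creep '{"slide":[[0,0,0],[0,0,0],[0,0,0],[0,0,0],[0,0,0],[0,0,0]],"twist":[0,0,0,0,0,0]}' 0 40
```

```text
clock: 14.58
position: [0.4367, 0.2574, -0.0118]
ee_rot: [0.999, -0.036, 0.001, -0.0]
ft_force: [-0.1, -0.2, 0.2]
grip_width: 1.003
grasp_force: 0.0
clock: 15.32
position: [0.4365, 0.2572, -0.0123]
ee_rot: [0.999, -0.036, 0.0, 0.0]
ft_force: [-1.4, -1.0, 6.1]
grip_width: 0.437
grasp_force: 40.2
```

```bash
python3 -m creep '{"slide":[[0,0,-0.015],[0,0,-0.03],[0,0,-0.045],[0,0,-0.04],[0,0,-0.02],[0,0,0],[0,0,0],[0,0,0]],"twist":[0,0,0,0,0,-10,-10,-10]}'
python3 -m creep '{"slide":[[0,0,0],[0,0,0],[0,0,0],[0,0,0],[0,0,0],[0,0,0],[0,0,0],[0,0,0]],"twist":[-10,-10,-10,-10,-10,-10,-10,-3]}'
python3 - <<'E'
from h import *
toolmove([.672,-.003,.138]); print(manip.get_obs()['joint_pos'])
im,d,p=grab('wrist','w4.png'); np.savez('w4.npz',im=im,d=d,**{k:np.array(v) for k,v in p.items()})
E
```

```text
clock: 16.32
position: [0.436, 0.2573, 0.138]
ee_rot: [0.974, 0.227, 0.0, 0.0]
ft_force: [-0.6, -0.0, -1.8]
grip_width: 0.441
grasp_force: 40.2
clock: 17.32
position: [0.436, 0.2572, 0.1379]
ee_rot: [0.649, 0.761, 0.0, 0.0]
ft_force: [0.3, 0.3, -1.1]
grip_width: 0.44
grasp_force: 40.2
slide [-0.2943  0.1918 -0.    ] tool x yaw 99.12 y yaw 9.12
[ 0.35115117  0.26676418 -1.09412218  1.79843445  0.2514702   1.22859375
 -0.6548774 ]
```

View pics/w4.png

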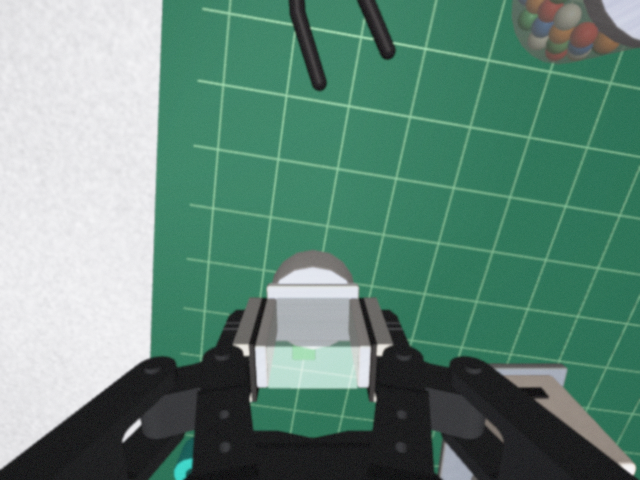

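The glass sits square in the grip: top face rows 347–388, columns 257–370. I'll check its centre against the TCP and move over the post.

```bash
python3 - <<'E'
from h import *
f=np.load('w4.npz'); o=manip.get_obs()
W=onplane(f,[(257,347),(370,347),(257,388),(370,388)],o['position'][2]+.0123+.064); print((W-o['position']).round(4),(W.mean(0)-o['position']).round(4))
E
python3 -m creep '{"slide":[[-0.03,0.02,0],[-0.045,0.03,0],[-0.045,0.03,0],[-0.045,0.03,0],[-0.045,0.028,0],[-0.04,0.026,0],[-0.03,0.019,0],[-0.014,0.009,0]],"twist":[0,0,0,0,0,0,0,0]}'
python3 -m creep '{"slide":[[0,0,0],[0,0,0]],"twist":[0,0]}'
python3 - <<'E'
from h import *
toolmove([.672,-.003,.138])
E
```

```text
[[-0.0196  0.0066  0.0763]
 [ 0.0162  0.0124  0.0763]
 [-0.0178 -0.009   0.0763]
 [ 0.0194 -0.0031  0.0763]] [-0.0004  0.0017  0.0763]
clock: 18.38
position: [0.6721, -0.0055, 0.1373]
ee_rot: [0.651, 0.759, -0.0, -0.0]
ft_force: [-0.6, 0.6, -0.4]
grip_width: 0.44
grasp_force: 40.3
clock: 18.62
position: [0.6706, -0.0016, 0.1377]
ee_rot: [0.649, 0.761, 0.0, -0.0]
ft_force: [0.4, 0.4, -0.2]
grip_width: 0.44
grasp_force: 40.4
slide [-0.0016  0.0012 -0.0003] tool x yaw 99.02 y yaw 9.02
```

```bash
python3 -m creep '{"slide":[[-0.0024,0.0012,0.02],[0,0,0.025],[0,0,0.02],[0,0,0.01],[0,0,0],[0,0,0]],"twist":[0,0,0,0,0,0]}'
python3 -m creep '{"slide":[[0,0,0.005],[0,0,0.005],[0,0,0.004],[0,0,0]],"twist":[0,0,0,0]}'
```

```text
clock: 19.38
position: [0.6735, -0.0056, 0.0632]
ee_rot: [0.65, 0.76, 0.0, 0.0]
ft_force: [-0.1, -0.5, -1.2]
grip_width: 0.44
grasp_force: 40.4
clock: 19.88
position: [0.6727, -0.0059, 0.0478]
ee_rot: [0.65, 0.76, -0.0, -0.0]
ft_force: [-0.3, 0.1, -1.7]
grip_width: 0.441
grasp_force: 40.4
```

```bash
python3 -m creep '{"slide":[[0.0022,-0.0004,0],[0,0,0],[0,0,0.003],[0,0,0.003],[0,0,0]],"twist":[0,0,0,0,0]}'
```

```text
clock: 20.5
position: [0.6719, -0.0039, 0.0419]
ee_rot: [0.65, 0.76, -0.0, -0.0]
ft_force: [0.0, -0.3, -1.1]
grip_width: 0.437
grasp_force: 40.4
```

Free so far, with the bottom 6 mm below the post's tip. I'll continue down gently.

```bash
python3 -m creep '{"slide":[[0,0,0.003],[0,0,0.002],[0,0,0.002],[0,0,0]],"twist":[0,0,0,0]}'
python3 -m creep '{"slide":[[0,0,0.002],[0,0,0.002],[0,0,0.001],[0,0,0]],"twist":[0,0,0,0]}'
```

```text
clock: 21.0
position: [0.672, -0.0037, 0.0351]
ee_rot: [0.65, 0.76, -0.0, -0.0]
ft_force: [0.2, 0.5, -1.3]
grip_width: 0.439
grasp_force: 40.4
clock: 21.5
position: [0.6721, -0.0037, 0.0302]
ee_rot: [0.65, 0.76, -0.0, -0.0]
ft_force: [0.1, 0.9, -1.1]
grip_width: 0.44
grasp_force: 40.4
```

Seat expected at TCP z 0.0277.

```bash
python3 -m creep '{"slide":[[0,0,0.001],[0,0,0.001],[0,0,0.0005],[0,0,0]],"twist":[0,0,0,0]}'
python3 -m creep '{"slide":[[0,0,0.0005],[0,0,0.0005],[0,0,0]],"twist":[0,0,0]}'
```

```text
clock: 22.0
position: [0.6722, -0.0037, 0.0278]
ee_rot: [0.65, 0.76, -0.0, 0.0]
ft_force: [-0.7, -0.0, -0.8]
grip_width: 0.437
grasp_force: 40.4
clock: 22.38
position: [0.6722, -0.0037, 0.0278]
ee_rot: [0.65, 0.76, -0.0, 0.0]
ft_force: [-4.0, -1.4, 8.7]
grip_width: 0.444
grasp_force: 41.5
```

Seated, with 8.7 N of contact. I'll release, retreat and verify.

```bash
python3 -m creep '{"slide":[[0,0,-0.0005],[0,0,0],[0,0,0],[0,0,0],[0,0,-0.02],[0,0,-0.04],[0,0,-0.05],[0,0,-0.04]],"twist":[0,0,0,0,0,0,0,0]}' 70
python3 -m creep '{"slide":[[-0.03,0,-0.03],[-0.04,0,0],[-0.02,0,0],[0,0,0],[0,0,0]],"twist":[0,0,0,0,0]}'
python3 - <<'E'
from h import *
a,d,p=grab('wrist'); X=cloud(p,d); b,_,_=grab('scene')
m=(X[...,2]>.095)&(X[...,2]<.112)&(abs(X[...,0]-.672)<.04)&(abs(X[...,1]+.003)<.04); P=X[m]
print(m.sum(),np.median(P,0),P.max(0),P.min(0),'top',np.percentile(P[:,2],[50,90,98]))
v,u=np.nonzero(m&(X[...,2]>.1)); W=onplane(p,np.c_[u,v],.104)[:,:2]; print(cv2.minAreaRect((W*1000).astype(np.float32)))
b=cv2.resize(b[170:320,300:440],(400,429)); a=cv2.resize(a,(400,300)); a=np.vstack([a,np.zeros((129,400,3),np.uint8)])
cv2.imwrite('pics/c5.png',np.hstack([a,b]))
E
```

```text
clock: 23.38
position: [0.6726, -0.0033, 0.1812]
ee_rot: [0.65, 0.76, 0.001, 0.001]
ft_force: [0.4, -0.2, -0.6]
grip_width: 0.7
grasp_force: 0.0
clock: 24.0
position: [0.6858, -0.0903, 0.2073]
ee_rot: [0.649, 0.761, 0.0, -0.001]
ft_force: [-0.7, 0.6, -0.0]
grip_width: 0.699
grasp_force: 0.0
1268 [ 0.67190512 -0.00273108  0.10303768] [0.69154135 0.00775176 0.10575011] [ 0.65197834 -0.01340551  0.10043122] top [0.10303768 0.10400841 0.10465215]
((671.739501953125, -2.897963523864746), (37.6196403503418, 15.414166450500488), 9.074545860290527)
```

View pics/c5.png

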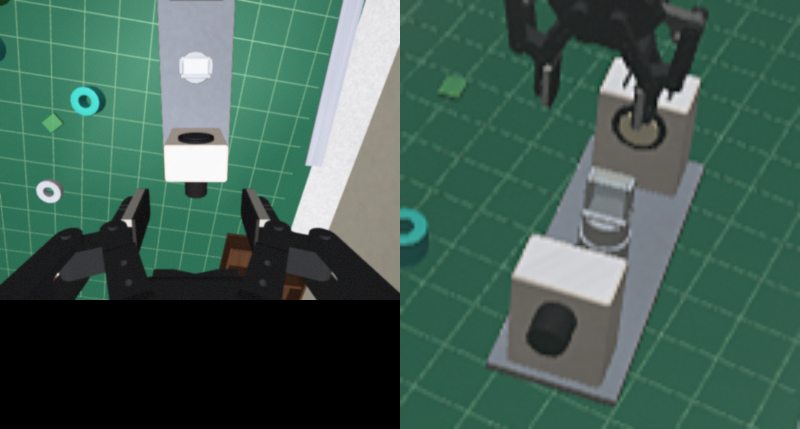

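The holder is on the post, at (196,67) in the wrist crop and (608,210) in the scene crop. Its top is at z 0.104 (fully home), with the cheek axis at 9.07° against 9.0° for square. The short collar and the other parts in view are where they were.

```bash
python3 -c "
from workcell import manip
print(manip.hand_in())"
```

```text
the job is handed in; nothing more can be done
None
```

The tall collar and glass holder are home on the post, the glass is square to the light path to within about 0.1° by the camera check, and the job was handed in after about 24 s of robot time.

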